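# Open the pill carousel for refilling

## Robot

A 6-joint arm with a two-finger parallel gripper is mounted at the origin on the work surface. World frame = base frame: x ahead of the robot, y to its left, z up, the work surface at z = 0. Lengths are in m, angles in rad, forces in N, time in s.
With the tool pointing down it reaches from about 0.3 to 0.775 m from the base axis. Payload 14.6 kg.
Tool frame: the origin (TCP) lies at the very end of the fingers, on their centre line; the grasp point (between the pads) lies 19 mm behind it; z points along the fingers, y is the line along which they close (so a half turn about z gives the same grasp; the last joint's range is limited). The gripper opens to 85 mm and grips with 20 to 120 N. Pads are 22 mm wide; open, the fingers measure 114 mm over their backs; the gripper's body (76 mm by 85 mm) begins 54 mm behind the grasp point. The pads swing forward as they close: fully open they stand 13 mm farther back than shut.
Start: joints at [1.161, 0.3, 1.521, -0, 1.321, -0.067], TCP at [0.185, 0.518, 0.231] pointing down, gripper open.
Joint ranges: [-3.03, 3.03], [-0.79, 2.21], [0.23, 2.52], [-1.04, 4.18], [0, 3.07], [-2.55, 2.55]. Speed limits (rad/s): [2.22, 2.22, 2.57, 3.14, 3.14, 3.14].

## Interface

Orientations are given as a 3x3 rotation matrix whose columns are the frame's x, y, z axes.
In Python, from station import r, imaging gives the robot as it stands. The module is installed in compiled form; this text tells all that it offers.
- The arm moves only by the tool apply_moves, never from a script. Its argument "moves" is a list of rows, each an object of numbers: "ax", "ay", "az": the turn, a rotation vector about the tool's x, y, z in degrees; "dx", "dy", "dz": the shift along the tool's x, y, z in mm; "fingers": the opening, from 0 (shut) to 1 (fully open). A call has 1 to 8 rows; each row shifts and turns the commanded pose from where the row before left it, along the tool's axes as they then stand; what a row does not reach is not made up. A row lasts 1/12 s, in which the tool goes at most 41.7 mm and 7.16 degrees, less where a joint would pass 70% of its speed; a pose out of reach is approached as far as the arm can. A call is refused whole if a number of a shift passes 41.7 or a number of a turn 7.16, either way. A call with a gripper value outside its range is refused whole. The fingers move at their own pace and stop on an object; the grip force is fixed at half the most. Time passes only in rows, so rows that do not move let the fingers close. It gives the time, the measured TCP pose, the force, the opening and the grip force at its end, in the units of the state.
- r.observe(): the state, without advancing time (a new reading comes with each control period).
- imaging.capture(name): name is "scene" or "top" or "wrist"; returns a dict with "frame" (420x560x3 uint8, red, green, blue), "range_z" (420x560 float32, m along the optical axis (not along the pixel's ray), 0 where there is no reading), "fovy" (degrees; the focal length in pixels is half the picture's height over the tangent of half this angle, whatever the lens; pixels are square), "cx", "cy" (the principal point, pixels), "dist_coeffs" ([k1, k2, p1, p2, k3] as OpenCV has them; the pictures are not rectified), "rvec" (rotation vector, rad) and "tvec" (3), from world to camera coordinates, as OpenCV has them; the wrist camera has in their place "T_tool_cam" (4x4, takes a point from camera to tool coordinates, whose origin is the TCP and whose axes are the flange's). Camera axes: x right, y down, z forward; pixel columns grow to the right and rows downward; lengths in m; the calibration is good to about 2 mm. A picture is of the moment at which its call begins: read the wrist's pose just before it.
- r.job_done(): hands the job in; it is judged then, once.
The state is a dict: "clock": time; "joint_positions": joint angles; "joint_velocities": joint speeds; "effort": joint torques, N m; "ee_pos": TCP position; "eef_rot": TCP orientation; "ft_force": force on the tool from outside, world axes, zero at the start; "moment": the same for the moment, N m; "opening": finger opening in m; "finger_force": force on a finger pad.
Only numpy, scipy, OpenCV 4.12 (cv2) and the standard library are available. Lean on these libraries where they do the work, as an engineer would, in place of code of your own. Each camera call takes 0.05 s, during which the arm holds its last target. There are 200 camera calls.

## Task

Get the pill carousel ready for refilling: with the fingertips under its lip, push the counterweighted clear hood up past its balance point so that it goes over and stays wide open by itself, then push the wheel round until its empty compartment stands at the front, squarely behind the grey index rib. Push gently and do not pinch the lip; the dispenser and the things around it must stay where they are, neither lifted nor shoved. Finish with the hood still up and the hand clear.

Things in the scene. Friction and masses are not known exactly. Their poses are not given: they have to be found in the camera images.
- dispenser: carousel pill dispenser standing loose on the ledge; base about 1.5 kg, a white round dish 222 mm across and 48 mm high. Origin: centre of its underside, on the wheel's upright axis; z up; its front is its own -x side, which faces the robot's right (-y) to within 0.45 rad; hinge block at its back (+x). Dimensions below are in its frame with the hood closed.
- hood (a joint): clear hood, round cover 200 mm across, 33 mm deep, flat top 84 mm above the ledge, on a level hinge at the back. 0 = closed, grows as the front rises, stop at 1.55 rad (upright). A steel bar behind the hinge counterweighs it: below the balance point (0.7 to 0.95 rad) it falls shut, beyond it it falls slowly to the open stop and stays. Raising takes 0.5 to 2 N at the lip.
- hood_hinge (a point): middle of the hood's hinge line, at (+0.108, 0, 0.050) m in the dispenser's frame; the hinge line runs along the dispenser's y
- lip_edge (a point): middle of the lower front edge of the hood's lip, moves with the hood; closed at (-0.136, 0, 0.079) m in the dispenser's frame. The lip is a clear plate 90 mm wide, 5 mm thick, level with the hood's top and 36 mm out from its wall. Below it is free space to the ledge (dish front at x -0.111): fingertips tilted about 45 degrees forward go under it.
- lip: the lip plate itself (see lip_edge); origin on the hinge line; its axes turn with the hood
- lip_bead: raised bead 6 mm high, 80 mm wide on top of the lip, 15 mm back from its edge; origin on the hinge line. Touching the bead and the lip's plate at the same time counts as pinching the lip.
- wheel (a joint): clear wheel in the dish, 176 mm across; turns on the dispenser's upright axis either way without stops, light friction (0.7 N at a fingertip), stays where left. rad, counterclockwise from above; 0 or any whole turn = empty compartment at the front. Seven equal compartments between hub (radius 22 mm) and wall (88 mm); six hold fixed tablets up to 6 mm high, one is empty.
- empty_well (a point): middle of the empty compartment's floor, 58 mm from the wheel's axis, 34 mm above the ledge; turns with the wheel. Dividers are 2.6 mm radial walls, tops 55 mm above the ledge (hub cap 65 mm). A fingertip let down into any compartment, its end about 10 mm above the floor, turns the wheel by pushing on a divider.
- index_mark (a point): top of the grey index rib, 9 mm wide, on the front rim of the dish, at (-0.107, 0, 0.051) m in the dispenser's frame, below the closed lip
- amber_bottle: closed amber bottle with white twist cap, 54 mm across, 105 mm high; origin centre of underside; leave alone
- latch_box: small grey plastic box with spring latch, 62 x 88 x 40 mm; origin centre of underside; leave alone
- tablet_jar: white tablet jar, 58 mm across, 70 mm high; origin centre of underside; leave alone
- dose_cup: clear dose cup, 42 mm across, 40 mm high; origin centre of underside; leave alone
- mortar: white ceramic mortar, 108 mm across, 68 mm high, its pestle leaning in it up to 130 mm high; origin centre of underside; leave alone
- nail_file: steel nail file 152 mm long, 5 mm high, lying in front of the dispenser; origin at the middle, its x along the file; leave alone
- carton: flat paper tablet carton 60 x 105 x 24 mm; origin centre of underside; leave alone

How it is judged:
On the way, in this order (a step that is already met when the one before it is completed fails the run):
1. fingers on the lip push the hood up (value of joint hood above 0.25 rad and contact force between the fingers and lip above 0.1 N), for 0.1 s.
2. the hood has gone over its balance point and rests wide open, no finger on it (value of joint hood above 1.4 rad and contact force between the fingers and lip below 0.1 N), for 0.2 s.
3. with the hood up, the empty compartment stands behind the index rib (value of joint hood above 1.4 rad and x of empty_well in the frame of dispenser below -0.04 m and y of empty_well in the frame of dispenser between -0.013 and 0.013 m), for 0.2 s.
At the end, for the whole second after the job is handed in: the hood rests open by itself (more than 1.4 rad), and the wheel is at rest with the middle of the empty compartment at the front, within 13 mm (about 13 degrees) to either side of the line through the index rib; the dispenser is where it stood (all of step 3 and velocity of joint wheel between -0.05 and 0.05 rad/s and linear speed of dispenser below 0.01 m/s); the robot touches nothing.
It fails at once if the dispenser is shoved more than 20 mm, lifted or tipped (distance of dispenser from where it was at the start of the episode above 0.02 m or height (world z) of dispenser above 0.008 m or angle between dispenser's own z axis and vertical above 0.06 rad).
It fails at once if the lip is pinched (contact force between the fingers and lip above 0.5 N and contact force between the fingers and lip_bead above 0.5 N).
It fails at once if the dispenser is pushed hard (over 25 N) (contact force between any of the fingers, the arm and dispenser above 25 N).
It fails at once if a thing standing around is lifted, or shoved more than 20 mm (distance of any of amber_bottle, latch_box, tablet_jar, dose_cup, mortar, nail_file, carton from where it was at the start of the episode above 0.02 m).
It also fails if it takes over 72 s, if anything falls off the work surface, if the arm or the gripper's body presses on something with over 40 N, if the wrist force passes 120 N, or if a joint passes its speed limit or range.

## Working session

There is one attempt and no reset: what is moved stays moved. The work goes in short steps, Python scripts to look and compute and a tool call to move; the robot and the scene stay as the last step left them, time stands still between calls to the robot, and variables do not carry over. Pictures are saved under pics/ and viewed, at most 10 in all, crops included, and the job is handed in when it is done.

Besides the shell and the picture viewer there is one more tool, called after "Call:" as name(argument=value, ...) on one line, values as JSON. apply_moves: Moves the arm, as the interface text tells. Its arguments: {"type":"object","properties":{"moves":{"type":"array","items":{"type":"object","properties":{"ax":{"type":"number"},"ay":{"type":"number"},"az":{"type":"number"},"dx":{"type":"number"},"dy":{"type":"number"},"dz":{"type":"number"},"fingers":{"type":"number"}}}}},"required":["moves"]}

```bash
mkdir -p pics; cat > h.py <<'E'
import numpy as np, cv2
from station import r, imaging
def cap(n):
    s=r.observe(); c=imaging.capture(n); h,w=c["frame"].shape[:2]
    f=h/2/np.tan(np.radians(c["fovy"])/2)
    c["K"]=np.array([[f,0,c["cx"]],[0,f,c["cy"]],[0,0,1]]); c["d"]=np.array(c["dist_coeffs"],float)
    if "T_tool_cam" in c and c.get("T_tool_cam") is not None:
        T=np.eye(4);T[:3,:3]=s["eef_rot"];T[:3,3]=s["ee_pos"]; T=T@np.array(c["T_tool_cam"])
        c["R"],c["o"]=T[:3,:3],T[:3,3]
    else:
        R=cv2.Rodrigues(np.array(c["rvec"],float))[0]; c["R"]=R.T; c["o"]=-R.T@np.array(c["tvec"],float).ravel()
    return c
def rays(c,px):
    u=cv2.undistortPoints(np.array(px,float).reshape(-1,1,2),c["K"],c["d"]).reshape(-1,2)
    return np.c_[u,np.ones(len(u))]@c["R"].T
def onz(c,px,z):
    d=rays(c,px); return c["o"]+d*((z-c["o"][2])/d[:,2])[:,None]
def ptz(c,px):
    d=rays(c,px); px=np.array(px).reshape(-1,2).astype(int); return c["o"]+d*c["range_z"][px[:,1],px[:,0]][:,None]
def proj(c,P):
    rv=cv2.Rodrigues(c["R"].T)[0]; return cv2.projectPoints(np.array(P,float).reshape(-1,3),rv,-c["R"].T@c["o"],c["K"],c["d"])[0].reshape(-1,2)
def save(c,n): cv2.imwrite(f"pics/{n}.png",c["frame"][:,:,::-1])
E
python3 - <<'E'
from h import *
for n in("top","scene"):
    c=cap(n); save(c,n+"0"); print(n,c["o"],c["R"][:,2],c["fovy"],c["d"])
s=r.observe(); print(s)
E
```

```text
top [0.45408927 0.09428162 1.0509491 ] [ 0.12586197 -0.0079562  -0.99201586] 53.42044583892984 [-0.05085971  0.          0.          0.          0.        ]
scene [1.59466786 0.0457417  0.79712843] [-0.81954805  0.02499716 -0.57246497] 43.34478972910715 [-0.0454412  0.         0.         0.         0.       ]
{'clock': 0.1, 'joint_positions': array([ 1.16141075e+00,  3.00422284e-01,  1.52151329e+00,  1.64482338e-05,
        1.32071993e+00, -6.66453782e-02]), 'joint_velocities': array([ 1.99695209e-03, -2.00497271e-03, -1.85524358e-03, -7.02065800e-04,
       -2.28714551e-05, -4.76149650e-04]), 'effort': array([ 1.46375740e-03, -5.44374597e+01, -3.62371051e+01, -1.08910963e-04,
        3.01224361e-03, -5.60519345e-05]), 'ee_pos': array([0.18477622, 0.51780792, 0.23077678]), 'eef_rot': array([[-9.41835917e-01,  3.36072782e-01, -4.37682427e-04],
       [ 3.36073055e-01,  9.41835422e-01, -9.68678091e-04],
       [ 8.66784728e-05, -1.05942909e-03, -9.99999435e-01]]), 'ft_force': array([-0.30486103, -0.00665146,  0.69847908]), 'moment': array([ 0.00483182, -0.0321019 , -0.02667199]), 'finger_force': 0.0, 'opening': 0.08535479970979405}
```

View pics/top0.png

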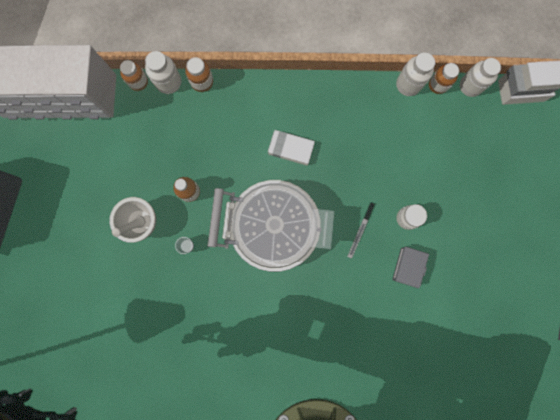

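View pics/scene0.png

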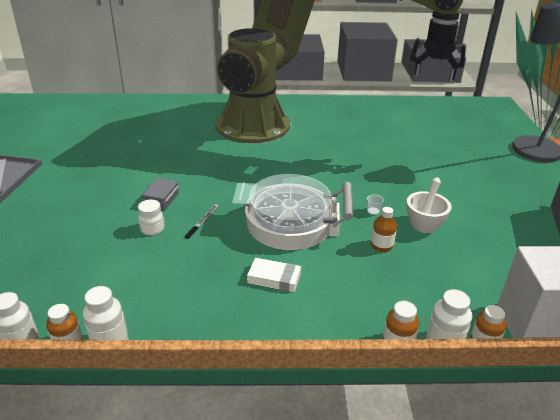

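The dispenser is at top pixel (275,225). Its lip is on the right at about (327,229), the hinge and bar are on the left at (218,218), and the nail file is at (362,230). I'll zoom in and fit the geometry.

```bash
python3 - <<'E'
from h import *
c=cap("top"); f=c["frame"]
cv2.imwrite("pics/crop.png",cv2.resize(f[170:285,195:385],None,fx=4.2,fy=4.2,interpolation=cv2.INTER_CUBIC)[:,:,::-1])
hsv=cv2.cvtColor(f,cv2.COLOR_RGB2HSV)
m=((hsv[...,1]<70)&(hsv[...,2]>70)).astype(np.uint8)
m[:170]=0;m[285:]=0;m[:,:205]=0;m[:,345:]=0
ys,xs=np.nonzero(m); P=onz(c,np.c_[xs,ys],0.048)
print("bbox",P.min(0),P.max(0))
# dish outer: iterate circle fit to boundary pts
cs=max(cv2.findContours(m,cv2.RETR_EXTERNAL,cv2.CHAIN_APPROX_NONE)[0],key=len).reshape(-1,2)
Q=onz(c,cs,0.048)[:,:2]
ctr=onz(c,[[275,225]],0.048)[0,:2]
for i in range(30):
    d=np.linalg.norm(Q-ctr,axis=1); k=abs(d-.111)<.006 if i>3 else abs(d-.111)<.015
    A=np.c_[2*Q[k],np.ones(k.sum())]; s=np.linalg.lstsq(A,(Q[k]**2).sum(1),rcond=None)[0]
    ctr=s[:2]
print("ctr",ctr,"R",np.sqrt(s[2]+ctr@ctr),k.sum())
print("hub",onz(c,[[275,225.5]],.084), onz(c,[[275,225.5]],.065))
for n,px in dict(bottle=(181,183),mortar=(131,220),cup=(184,244),carton=(291,147),file=(362,230),f1=(371,206),f2=(350,256),jar=(416,215),box=(411,267)).items(): print(n,onz(c,[px],0.03)[0].round(3))
E
```

```text
bbox [ 0.43136348 -0.03933392  0.048     ] [0.65426353 0.26619755 0.048     ]
ctr [0.54235876 0.10508103] R 0.1118199175281604 186
hub [[0.53706723 0.10305418 0.084     ]] [[0.5386977  0.10322655 0.065     ]]
bottle [0.646 0.338 0.03 ]
mortar [0.552 0.459 0.03 ]
cup [0.494 0.325 0.03 ]
carton [0.74  0.065 0.03 ]
file [ 0.532 -0.11   0.03 ]
f1 [ 0.592 -0.134  0.03 ]
f2 [ 0.469 -0.08   0.03 ]
jar [ 0.571 -0.246  0.03 ]
box [ 0.443 -0.23   0.03 ]
```

View pics/crop.png

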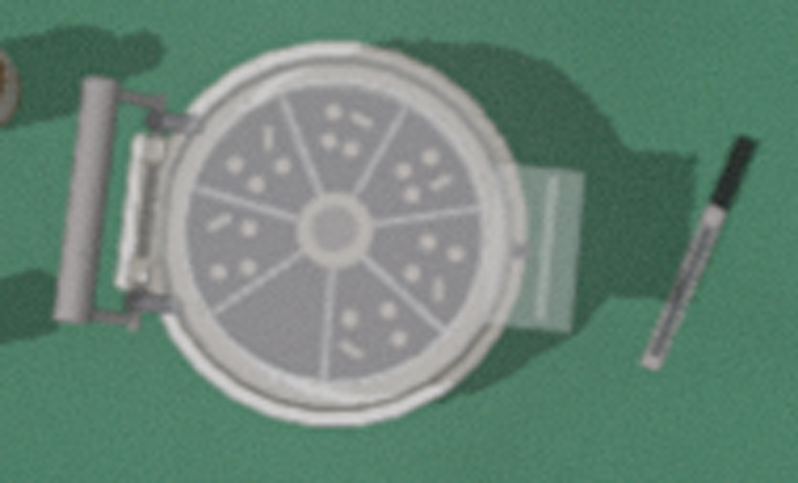

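The crop shows the outer lip corners at crop (583,170) and (570,330), the rib at (518,250), the hub at (335,228) and the bar from (100,78) to (70,320). The empty compartment lies between dividers ending at (325,380) and (215,312).

```bash
python3 - <<'E'
from h import *
c=cap("top")
g=lambda p,z: onz(c,[[p[0]/4.2+195-.4,p[1]/4.2+170-.4]],z)[0]
l1,l2=g((583,172),.084),g((571,330),.084); print("lip",l1,l2,np.linalg.norm(l1-l2))
b1,b2=g((100,80),.06),g((71,320),.06); print("bar",b1,b2)
for a,b in((l1,l2),(b1,b2)):
    v=(a-b)[:2]; print("ang of front dir",np.degrees(np.arctan2(-v[0]*1, v[1]))) , 
    n=np.array([v[1],-v[0]]); print("front",n/np.linalg.norm(n))
rib=g((518,250),.051); hub=g((335,229),.065); C=np.array([.5424,.1051]); print("rib",rib,rib[:2]-C, "hub",hub)
m=(l1+l2)[:2]/2; print("lipmid-C",m-C,np.linalg.norm(m-C), "hubdir",m-hub[:2])
for p in((325,380),(215,312)):
    q=g(p,.055); d=q[:2]-hub[:2]; print("div",q,np.degrees(np.arctan2(d[1],d[0])),np.linalg.norm(d))
for p,q in(((745,142),(650,365)),): print("file",g(p,.003),g(q,.003))
E
```

```text
lip [ 0.5732426  -0.03316171  0.084     ] [ 0.48552496 -0.02590575  0.084     ] 0.08801722683485419
bar [0.62691805 0.24040981 0.06      ] [0.48961826 0.25313258 0.06      ]
ang of front dir -94.72871716107578
front [-0.08243802 -0.99659619]
ang of front dir -95.2941457036937
front [-0.09226885 -0.99573413]
rib [5.32016756e-01 1.08974140e-04 5.10000000e-02] [-0.01038324 -0.10499103] hub [0.54195619 0.10477058 0.065     ]
lipmid-C [-0.01301622 -0.13463373] 0.13526146154432664 hubdir [-0.01257241 -0.13430431]
div [0.45729541 0.10967595 0.055     ] 176.68390767694362 0.08480277670764946
div [0.49506475 0.1724042  0.055     ] 124.73417301504664 0.08229893002842961
file [ 0.60240007 -0.14250886  0.003     ] [ 0.4676681  -0.08306813  0.003     ]
```

Call:
apply_moves(moves=[{"az": 7,"dz": -10,"fingers": 0},{"az": 7,"dz": -10,"fingers": 0},{"az": 7,"dz": -10,"fingers": 0},{"az": 7,"dz": -10,"fingers": 0},{"az": 7,"dz": -10,"fingers": 0},{"az": 7,"dz": -10,"fingers": 0},{"az": 7,"dz": -10,"fingers": 0},{"az": 7,"dz": -10,"fingers": 0}])

```text
schema error: expected keys ax, ay, az, dx, dy, dz, fingers
```

Call:
apply_moves(moves=[{"az": 6.5,"fingers": 0},{"az": 6.5,"fingers": 0},{"az": 6.5,"fingers": 0},{"dx": -26.5,"dy": 16.4,"fingers": 0},{"dx": -26.5,"dy": 16.4,"fingers": 0},{"dx": -26.5,"dy": 16.4,"fingers": 0},{"dx": -26.5,"dy": 16.4,"fingers": 0},{"dx": -26.5,"dy": 16.4,"fingers": 0}])

```text
schema error: expected keys ax, ay, az, dx, dy, dz, fingers
```

Call:
apply_moves(moves=[{"dx": -26.5,"dy": 16.4,"fingers": 0},{"dx": -26.5,"dy": 16.4,"fingers": 0},{"dx": -26.5,"dy": 16.4,"fingers": 0},{"dx": -26.5,"dy": 16.4,"fingers": 0},{"dx": -26.5,"dy": 16.4,"fingers": 0},{"dx": -26.5,"dy": 16.4,"fingers": 0},{"dx": -26.5,"dy": 16.4,"fingers": 0},{"dx": -26.5,"dy": 16.4,"fingers": 0}])

```text
schema error: expected keys ax, ay, az, dx, dy, dz, fingers
```

Call:
apply_moves(moves=[{"dx": -26.5,"dy": 16.4,"fingers": 0},{"dx": -26.5,"dy": 16.4,"fingers": 0},{"dx": -26.5,"dy": 16.4,"fingers": 0},{"dx": -26.5,"dy": 16.4,"fingers": 0},{"dx": -26.5,"dy": 16.4,"fingers": 0},{"dx": -26.5,"dy": 16.4,"fingers": 0},{"dx": -26.5,"dy": 16.4,"fingers": 0},{"fingers": 0}])

```text
schema error: expected keys ax, ay, az, dx, dy, dz, fingers
```

Call:
apply_moves(moves=[{"ax": 0,"ay": 0,"az": 7,"dx": 0,"dy": 0,"dz": -10,"fingers": 0},{"ax": 0,"ay": 0,"az": 7,"dx": 0,"dy": 0,"dz": -10,"fingers": 0},{"ax": 0,"ay": 0,"az": 7,"dx": 0,"dy": 0,"dz": -10,"fingers": 0},{"ax": 0,"ay": 0,"az": 7,"dx": 0,"dy": 0,"dz": -10,"fingers": 0},{"ax": 0,"ay": 0,"az": 7,"dx": 0,"dy": 0,"dz": -10,"fingers": 0},{"ax": 0,"ay": 0,"az": 7,"dx": 0,"dy": 0,"dz": -10,"fingers": 0},{"ax": 0,"ay": 0,"az": 7,"dx": 0,"dy": 0,"dz": -10,"fingers": 0},{"ax": 0,"ay": 0,"az": 7,"dx": 0,"dy": 0,"dz": -10,"fingers": 0}])

```text
clock: 0.87
ee_pos: [0.1848, 0.5179, 0.3116]
eef_rot: [[-0.242, 0.97, -0.0], [0.97, 0.242, -0.0], [-0.0, -0.0, -1.0]]
ft_force: [0.1, -0.2, -0.7]
opening: 0.0003
finger_force: 0.0
```

Call:
apply_moves(moves=[{"ax": 0,"ay": 0,"az": 6.5,"dx": 0,"dy": 0,"dz": 0,"fingers": 0},{"ax": 0,"ay": 0,"az": 6.5,"dx": 0,"dy": 0,"dz": 0,"fingers": 0},{"ax": 0,"ay": 0,"az": 6.5,"dx": 0,"dy": 0,"dz": 0,"fingers": 0},{"ax": 0,"ay": 0,"az": 0,"dx": -15,"dy": 9,"dz": 0,"fingers": 0},{"ax": 0,"ay": 0,"az": 0,"dx": -31.8,"dy": 19.6,"dz": 0,"fingers": 0},{"ax": 0,"ay": 0,"az": 0,"dx": -31.8,"dy": 19.6,"dz": 0,"fingers": 0},{"ax": 0,"ay": 0,"az": 0,"dx": -31.8,"dy": 19.6,"dz": 0,"fingers": 0},{"ax": 0,"ay": 0,"az": 0,"dx": -31.8,"dy": 19.6,"dz": 0,"fingers": 0}])

```text
clock: 1.53
ee_pos: [0.2594, 0.3669, 0.3111]
eef_rot: [[0.089, 0.996, -0.0], [0.996, -0.089, -0.0], [-0.0, -0.0, -1.0]]
ft_force: [1.5, 1.4, -0.2]
opening: -0.0
finger_force: 0.0
```

Call:
apply_moves(moves=[{"ax": 0,"ay": 0,"az": 0,"dx": -31.8,"dy": 19.6,"dz": 0,"fingers": 0},{"ax": 0,"ay": 0,"az": 0,"dx": -31.8,"dy": 19.6,"dz": 0,"fingers": 0},{"ax": 0,"ay": 0,"az": 0,"dx": -31.8,"dy": 19.6,"dz": 0,"fingers": 0},{"ax": 0,"ay": 0,"az": 0,"dx": -31.8,"dy": 19.6,"dz": 0,"fingers": 0},{"ax": 0,"ay": 0,"az": 0,"dx": -31.8,"dy": 19.6,"dz": 0,"fingers": 0},{"ax": 0,"ay": 0,"az": 0,"dx": -31.8,"dy": 19.6,"dz": 0,"fingers": 0},{"ax": 0,"ay": 0,"az": 0,"dx": -31.8,"dy": 19.6,"dz": 0,"fingers": 0},{"ax": 0,"ay": 0,"az": 0,"dx": -31.8,"dy": 19.6,"dz": 0,"fingers": 0}])

```text
clock: 2.2
ee_pos: [0.3929, 0.0993, 0.3114]
eef_rot: [[0.09, 0.996, 0.0], [0.996, -0.09, 0.0], [0.0, 0.0, -1.0]]
ft_force: [0.7, 1.3, -0.1]
opening: 0.0001
finger_force: 0.0
```

Call:
apply_moves(moves=[{"ax": 0,"ay": 0,"az": 0,"dx": -31.8,"dy": 19.6,"dz": 0,"fingers": 0},{"ax": 0,"ay": 0,"az": 0,"dx": -31.8,"dy": 19.6,"dz": 0,"fingers": 0},{"ax": 0,"ay": 0,"az": 0,"dx": -31.8,"dy": 19.6,"dz": 0,"fingers": 0},{"ax": 0,"ay": 0,"az": 0,"dx": -31.8,"dy": 19.6,"dz": 0,"fingers": 0},{"ax": 0,"ay": 0,"az": 0,"dx": -31.8,"dy": 19.6,"dz": 0,"fingers": 0},{"ax": 0,"ay": 0,"az": 0,"dx": -31.8,"dy": 19.6,"dz": 0,"fingers": 0},{"ax": 0,"ay": 0,"az": 0,"dx": -31.8,"dy": 19.6,"dz": 0,"fingers": 0},{"ax": 0,"ay": 0,"az": 0,"dx": 0,"dy": 0,"dz": 0,"fingers": 0}])

```text
clock: 2.87
ee_pos: [0.5105, -0.1375, 0.3099]
eef_rot: [[0.093, 0.996, -0.002], [0.996, -0.093, -0.0], [-0.0, -0.002, -1.0]]
ft_force: [0.2, -0.1, -2.1]
opening: 0.0
finger_force: 0.0
```

Call:
apply_moves(moves=[{"ax": 0,"ay": 5,"az": 0,"dx": 0,"dy": 0,"dz": 0,"fingers": 0},{"ax": 0,"ay": 6,"az": 0,"dx": 0,"dy": 0,"dz": 0,"fingers": 0},{"ax": 0,"ay": 6,"az": 0,"dx": 0,"dy": 0,"dz": 0,"fingers": 0},{"ax": 0,"ay": 6,"az": 0,"dx": 0,"dy": 0,"dz": 0,"fingers": 0},{"ax": 0,"ay": 6,"az": 0,"dx": 0,"dy": 0,"dz": 0,"fingers": 0},{"ax": 0,"ay": 6,"az": 0,"dx": 0,"dy": 0,"dz": 0,"fingers": 0},{"ax": 0,"ay": 6,"az": 0,"dx": 0,"dy": 0,"dz": 0,"fingers": 0},{"ax": 0,"ay": 4,"az": 0,"dx": 0,"dy": 0,"dz": 0,"fingers": 0}])

```text
clock: 3.53
ee_pos: [0.5091, -0.1333, 0.3109]
eef_rot: [[0.064, 0.996, 0.064], [0.7, -0.091, 0.709], [0.711, -0.001, -0.703]]
ft_force: [-0.5, -0.4, -0.7]
opening: -0.0001
finger_force: 0.0
```

```bash
cat >> h.py <<'E'
C=np.array([.542,.105,0]); B=np.array([.09,.996,0]); L=np.array([-.996,.09,0]); Fr=np.c_[B,L,[0,0,1]]
def todo(x,y,z):
    s=r.observe(); d=s["eef_rot"].T@(C+Fr@[x,y,z]-s["ee_pos"])*1000
    print("to",(x,y,z),"tool mm",d.round(1))
def where():
    s=r.observe(); print("frame pos",(Fr.T@(s["ee_pos"]-C)).round(4),"zdir",(Fr.T@s["eef_rot"][:,2]).round(3),"ydir",(Fr.T@s["eef_rot"][:,1]).round(3),"q",s["joint_positions"].round(2),"F",s["ft_force"].round(2),s["clock"])
E
python3 - <<'E'
from h import *
where(); todo(-.19,0,.20); todo(-.19,0,.054); todo(-.13,0,.054)
E
```

```text
frame pos [-0.2403  0.0114  0.3109] zdir [ 0.711 -0.    -0.703] ydir [-0.001 -1.    -0.001] q [-0.62  0.36  1.42  0.68  1.77 -0.53] F [-0.46 -0.42 -0.67] 3.5333
to (-0.19, 0, 0.2) tool mm [-43.5  11.4 113.7]
to (-0.19, 0, 0.054) tool mm [-147.4   11.5  216.3]
to (-0.13, 0, 0.054) tool mm [-105.2   11.4  259. ]
```

Call:
apply_moves(moves=[{"ax": 0,"ay": 0,"az": 0,"dx": -18.4,"dy": 1.4,"dz": 27,"fingers": 0},{"ax": 0,"ay": 0,"az": 0,"dx": -18.4,"dy": 1.4,"dz": 27,"fingers": 0},{"ax": 0,"ay": 0,"az": 0,"dx": -18.4,"dy": 1.4,"dz": 27,"fingers": 0},{"ax": 0,"ay": 0,"az": 0,"dx": -18.4,"dy": 1.4,"dz": 27,"fingers": 0},{"ax": 0,"ay": 0,"az": 0,"dx": -18.4,"dy": 1.4,"dz": 27,"fingers": 0},{"ax": 0,"ay": 0,"az": 0,"dx": -18.4,"dy": 1.4,"dz": 27,"fingers": 0},{"ax": 0,"ay": 0,"az": 0,"dx": -18.4,"dy": 1.4,"dz": 27,"fingers": 0},{"ax": 0,"ay": 0,"az": 0,"dx": -18.4,"dy": 1.4,"dz": 27,"fingers": 0}])

```text
clock: 4.2
ee_pos: [0.5246, -0.0849, 0.0529]
eef_rot: [[0.063, 0.996, 0.063], [0.704, -0.089, 0.704], [0.707, -0.0, -0.707]]
ft_force: [0.2, 0.2, 0.3]
opening: 0.0001
finger_force: 0.0
```

Call:
apply_moves(moves=[{"ax": 0,"ay": 0,"az": 0,"dx": 0,"dy": 0,"dz": 0,"fingers": 0},{"ax": 0,"ay": 0,"az": 0,"dx": 0,"dy": 0,"dz": 0,"fingers": 0}])

```text
clock: 4.37
ee_pos: [0.5243, -0.085, 0.0542]
eef_rot: [[0.065, 0.996, 0.061], [0.703, -0.089, 0.705], [0.708, -0.003, -0.706]]
ft_force: [-0.2, 0.1, 0.8]
opening: -0.0003
finger_force: 0.0
```

```bash
python3 - <<'E'
from h import *
where(); todo(-.13,0,.054)
c=cap("scene"); f=c["frame"][120:270,130:390]; cv2.imwrite("pics/s1.png",cv2.resize(f,None,fx=3,fy=3,interpolation=cv2.INTER_CUBIC)[:,:,::-1])
print(proj(c,[C+Fr@[-.136,0,.079],r.observe()["ee_pos"]])-[130,120])
E
```

```text
frame pos [-0.1908  0.0005  0.0542] zdir [ 0.708  0.003 -0.706] ydir [ 0.001 -1.    -0.003] q [-0.53  0.67  1.63  0.72  1.33 -0.8 ] F [-0.19  0.05  0.76] 4.3667
to (-0.13, 0, 0.054) tool mm [42.8  0.6 43.1]
[[105.17814253  74.6688863 ]
 [ 83.08385657  81.39995505]]
```

View pics/s1.png

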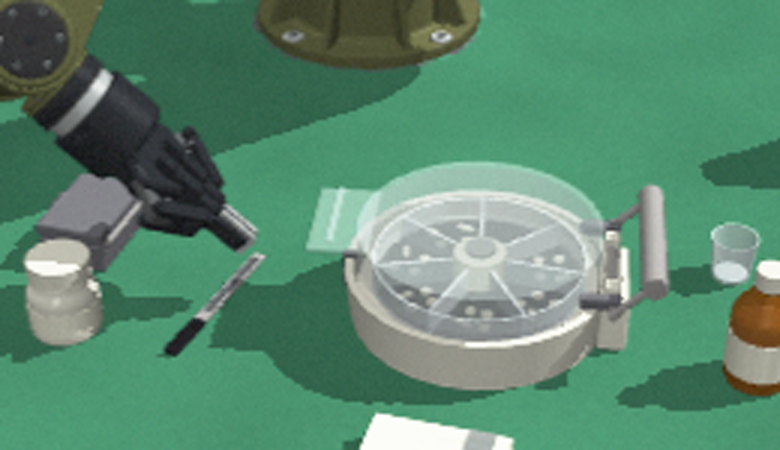

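The lip edge projects onto crop (315,224), which matches the visible edge. The tip at (250,244) sits in front of it with nothing in the way, so I'll go under the lip.

Call:
apply_moves(moves=[{"ax": 0,"ay": 0,"az": 0,"dx": 7,"dy": 0,"dz": 7,"fingers": 0},{"ax": 0,"ay": 0,"az": 0,"dx": 7,"dy": 0,"dz": 7,"fingers": 0},{"ax": 0,"ay": 0,"az": 0,"dx": 7,"dy": 0,"dz": 7,"fingers": 0},{"ax": 0,"ay": 0,"az": 0,"dx": 7,"dy": 0,"dz": 7,"fingers": 0},{"ax": 0,"ay": 0,"az": 0,"dx": 7,"dy": 0,"dz": 7,"fingers": 0},{"ax": 0,"ay": 0,"az": 0,"dx": 7,"dy": 0,"dz": 7,"fingers": 0},{"ax": 0,"ay": 0,"az": 0,"dx": 0,"dy": 0,"dz": 0,"fingers": 0}])

```text
clock: 5.0
ee_pos: [0.53, -0.0243, 0.0546]
eef_rot: [[0.062, 0.996, 0.062], [0.704, -0.088, 0.705], [0.707, -0.0, -0.707]]
ft_force: [-0.4, 0.2, -0.9]
opening: -0.0001
finger_force: 0.0
```

Call:
apply_moves(moves=[{"ax": 0,"ay": 0,"az": 0,"dx": 2,"dy": 0,"dz": -2,"fingers": 0},{"ax": 0,"ay": 0,"az": 0,"dx": 3.3,"dy": 0,"dz": -2.2,"fingers": 0},{"ax": 0,"ay": 0,"az": 0,"dx": 5,"dy": 0,"dz": -3.4,"fingers": 0},{"ax": 0,"ay": 0,"az": 0,"dx": 6.6,"dy": 0,"dz": -4.5,"fingers": 0},{"ax": 0,"ay": 0,"az": 0,"dx": 6.6,"dy": 0,"dz": -4.5,"fingers": 0},{"ax": 0,"ay": 0,"az": 0,"dx": 6.6,"dy": 0,"dz": -4.5,"fingers": 0},{"ax": 0,"ay": 0,"az": 0,"dx": 7.1,"dy": 0,"dz": -3.6,"fingers": 0},{"ax": 0,"ay": 0,"az": 0,"dx": 7.1,"dy": 0,"dz": -3.6,"fingers": 0}])

```text
clock: 5.67
ee_pos: [0.5312, -0.015, 0.1069]
eef_rot: [[0.063, 0.996, 0.064], [0.704, -0.09, 0.704], [0.707, 0.001, -0.707]]
ft_force: [-0.2, -1.2, 0.2]
opening: 0.0002
finger_force: 0.6
```

```bash
python3 - <<'E'
from h import *
where()
c=cap("scene"); f=c["frame"][90:270,150:390]; cv2.imwrite("pics/s2.png",cv2.resize(f,None,fx=3,fy=3,interpolation=cv2.INTER_CUBIC)[:,:,::-1])
E
```

```text
frame pos [-1.205e-01 -1.000e-04  1.069e-01] zdir [ 0.707 -0.    -0.707] ydir [ 0.    -1.     0.001] q [-0.42  0.54  1.69  0.76  1.32 -0.68] F [-0.21 -1.23  0.19] 5.6667
```

View pics/s2.png

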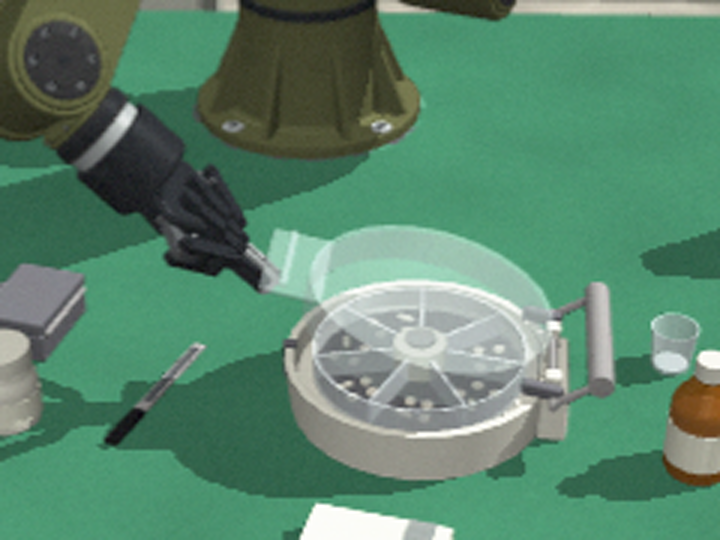

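The hood is up about 12°, with the fingertip at crop (265,285) under the lip. I'll continue along the arc.

Call:
apply_moves(moves=[{"ax": 0,"ay": 0,"az": 0,"dx": 7.4,"dy": 0,"dz": -3.1,"fingers": 0},{"ax": 0,"ay": 0,"az": 0,"dx": 7.4,"dy": 0,"dz": -3.1,"fingers": 0},{"ax": 0,"ay": 0,"az": 0,"dx": 7.4,"dy": 0,"dz": -3.1,"fingers": 0},{"ax": 0,"ay": 0,"az": 0,"dx": 7.4,"dy": 0,"dz": -3.1,"fingers": 0},{"ax": 0,"ay": 0,"az": 0,"dx": 7.7,"dy": 0,"dz": -2.1,"fingers": 0},{"ax": 0,"ay": 0,"az": 0,"dx": 7.7,"dy": 0,"dz": -2.1,"fingers": 0},{"ax": 0,"ay": 0,"az": 0,"dx": 7.7,"dy": 0,"dz": -2.1,"fingers": 0},{"ax": 0,"ay": 0,"az": 0,"dx": 7.7,"dy": 0,"dz": -2.1,"fingers": 0}])

```text
clock: 6.38
ee_pos: [0.5336, 0.0134, 0.1639]
eef_rot: [[0.063, 0.996, 0.063], [0.704, -0.089, 0.704], [0.707, 0.0, -0.707]]
ft_force: [-0.4, 0.2, -0.0]
opening: 0.0002
finger_force: 0.2
```

Call:
apply_moves(moves=[{"ax": 0,"ay": 0,"az": 0,"dx": 7.9,"dy": 0,"dz": -1.1,"fingers": 0},{"ax": 0,"ay": 0,"az": 0,"dx": 7.9,"dy": 0,"dz": -1.1,"fingers": 0},{"ax": 0,"ay": 0,"az": 0,"dx": 7.9,"dy": 0,"dz": -1.1,"fingers": 0},{"ax": 0,"ay": 0,"az": 0,"dx": 7.9,"dy": 0,"dz": -1.1,"fingers": 0},{"ax": 0,"ay": 0,"az": 0,"dx": 8,"dy": 0,"dz": 0,"fingers": 0},{"ax": 0,"ay": 0,"az": 0,"dx": 8,"dy": 0,"dz": 0,"fingers": 0},{"ax": 0,"ay": 0,"az": 0,"dx": 8,"dy": 0,"dz": 0,"fingers": 0},{"ax": 0,"ay": 0,"az": 0,"dx": 8,"dy": 0,"dz": 0,"fingers": 0}])

```text
clock: 7.05
ee_pos: [0.5374, 0.0552, 0.2118]
eef_rot: [[0.063, 0.996, 0.063], [0.704, -0.09, 0.704], [0.707, -0.0, -0.707]]
ft_force: [1.0, 0.1, -0.7]
opening: 0.0002
finger_force: 0.1
```

Call:
apply_moves(moves=[{"ax": 0,"ay": 0,"az": 0,"dx": 7.9,"dy": 0,"dz": 1,"fingers": 0},{"ax": 0,"ay": 0,"az": 0,"dx": 7.9,"dy": 0,"dz": 1,"fingers": 0},{"ax": 0,"ay": 0,"az": 0,"dx": 7.9,"dy": 0,"dz": 1,"fingers": 0},{"ax": 0,"ay": 0,"az": 0,"dx": 7.9,"dy": 0,"dz": 1,"fingers": 0},{"ax": 0,"ay": 0,"az": 0,"dx": 6,"dy": 0,"dz": 1.5,"fingers": 0},{"ax": 0,"ay": 0,"az": 0,"dx": 6,"dy": 0,"dz": 1.5,"fingers": 0},{"ax": 0,"ay": 0,"az": 0,"dx": 6,"dy": 0,"dz": 1.5,"fingers": 0},{"ax": 0,"ay": 0,"az": 0,"dx": 6,"dy": 0,"dz": 1.5,"fingers": 0}])

```text
clock: 7.72
ee_pos: [0.5415, 0.1013, 0.2438]
eef_rot: [[0.063, 0.996, 0.063], [0.704, -0.09, 0.704], [0.707, -0.0, -0.707]]
ft_force: [0.6, 0.4, -0.8]
opening: 0.0001
finger_force: 0.0
```

```bash
python3 - <<'E'
from h import *
where()
c=cap("scene"); f=c["frame"][60:270,150:390]; cv2.imwrite("pics/s3.png",cv2.resize(f,None,fx=2.5,fy=2.5,interpolation=cv2.INTER_CUBIC)[:,:,::-1])
E
```

```text
frame pos [-3.700e-03  1.000e-04  2.438e-01] zdir [ 0.707  0.    -0.707] ydir [ 0. -1. -0.] q [-0.2   0.31  1.65  0.8   1.38 -0.36] F [ 0.59  0.43 -0.81] 7.7167
```

View pics/s3.png

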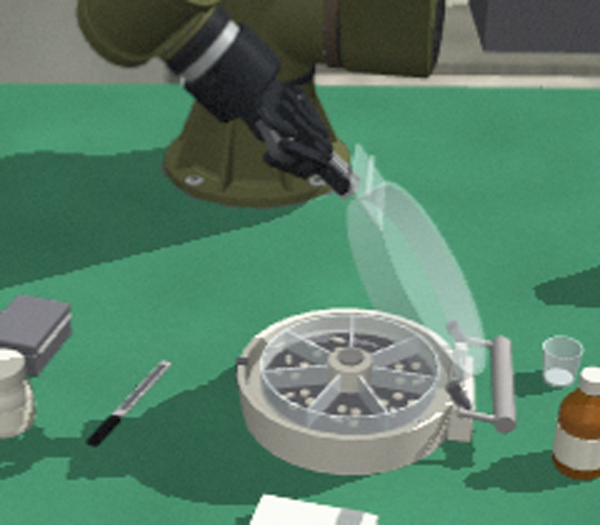

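The hood is at about 60°, with the tip at crop (355,190) on the lip and almost no force. I'll push a bit further, then wait for it to fall open.

Call:
apply_moves(moves=[{"ax": 0,"ay": 0,"az": 0,"dx": 5,"dy": 0,"dz": 2,"fingers": 0},{"ax": 0,"ay": 0,"az": 0,"dx": 5,"dy": 0,"dz": 2,"fingers": 0},{"ax": 0,"ay": 0,"az": 0,"dx": 5,"dy": 0,"dz": 2,"fingers": 0},{"ax": 0,"ay": 0,"az": 0,"dx": 5,"dy": 0,"dz": 2,"fingers": 0},{"ax": 0,"ay": 0,"az": 0,"dx": 0,"dy": 0,"dz": 0,"fingers": 0},{"ax": 0,"ay": 0,"az": 0,"dx": 0,"dy": 0,"dz": 0,"fingers": 0},{"ax": 0,"ay": 0,"az": 0,"dx": 0,"dy": 0,"dz": 0,"fingers": 0},{"ax": 0,"ay": 0,"az": 0,"dx": 0,"dy": 0,"dz": 0,"fingers": 0}])

```text
clock: 8.43
ee_pos: [0.5433, 0.1203, 0.2519]
eef_rot: [[0.064, 0.996, 0.063], [0.704, -0.09, 0.704], [0.707, -0.0, -0.707]]
ft_force: [-0.6, 0.3, -0.9]
opening: 0.0
finger_force: 0.0
```

Call:
apply_moves(moves=[{"ax": 0,"ay": 0,"az": 0,"dx": 0,"dy": 0,"dz": 0,"fingers": 0},{"ax": 0,"ay": 0,"az": 0,"dx": 0,"dy": 0,"dz": 0,"fingers": 0},{"ax": 0,"ay": 0,"az": 0,"dx": 0,"dy": 0,"dz": 0,"fingers": 0},{"ax": 0,"ay": 0,"az": 0,"dx": 0,"dy": 0,"dz": 0,"fingers": 0},{"ax": 0,"ay": 0,"az": 0,"dx": 0,"dy": 0,"dz": 0,"fingers": 0},{"ax": 0,"ay": 0,"az": 0,"dx": 0,"dy": 0,"dz": 0,"fingers": 0},{"ax": 0,"ay": 0,"az": 0,"dx": 0,"dy": 0,"dz": 0,"fingers": 0},{"ax": 0,"ay": 0,"az": 0,"dx": 0,"dy": 0,"dz": 0,"fingers": 0}])

```text
clock: 9.1
ee_pos: [0.5433, 0.1205, 0.252]
eef_rot: [[0.063, 0.996, 0.063], [0.704, -0.09, 0.704], [0.707, -0.0, -0.707]]
ft_force: [0.3, 0.5, 0.2]
opening: -0.0001
finger_force: 0.0
```

```bash
python3 - <<'E'
from h import *
where()
c=cap("scene"); f=c["frame"][60:270,150:390]; cv2.imwrite("pics/s4.png",cv2.resize(f,None,fx=2.5,fy=2.5,interpolation=cv2.INTER_CUBIC)[:,:,::-1])
E
```

```text
frame pos [1.56e-02 1.00e-04 2.52e-01] zdir [ 0.707  0.    -0.707] ydir [ 0. -1. -0.] q [-0.17  0.3   1.64  0.8   1.36 -0.32] F [0.33 0.54 0.18] 9.1
```

View pics/s4.png

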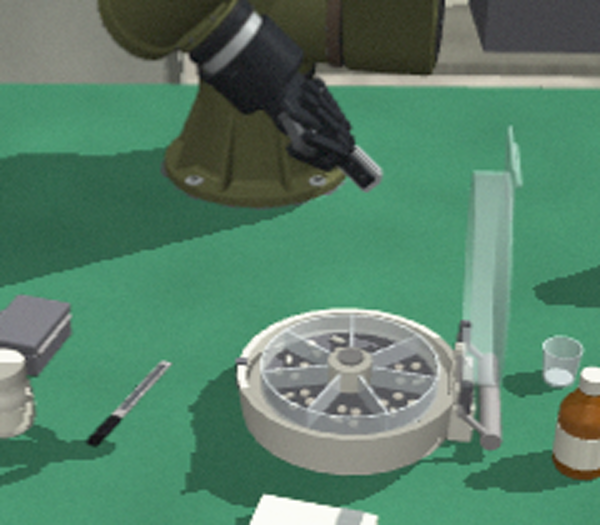

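The hood is wide open, upright at crop x≈490, and the finger is free. I'll back off, straighten the hand and re-measure the wheel.

Call:
apply_moves(moves=[{"ax": 0,"ay": 0,"az": 0,"dx": -15,"dy": 0,"dz": -15,"fingers": 0},{"ax": 0,"ay": 0,"az": 0,"dx": -25,"dy": 0,"dz": -25,"fingers": 0},{"ax": 0,"ay": 0,"az": 0,"dx": -25,"dy": 0,"dz": -25,"fingers": 0},{"ax": 0,"ay": 0,"az": 0,"dx": -25,"dy": 0,"dz": -25,"fingers": 0},{"ax": 0,"ay": 0,"az": 0,"dx": -25,"dy": 0,"dz": -25,"fingers": 0},{"ax": 0,"ay": 0,"az": 0,"dx": -25,"dy": 0,"dz": -25,"fingers": 0},{"ax": 0,"ay": 0,"az": 0,"dx": -15,"dy": 0,"dz": -15,"fingers": 0},{"ax": 0,"ay": 0,"az": 0,"dx": 0,"dy": 0,"dz": 0,"fingers": 0}])

```text
clock: 9.82
ee_pos: [0.5235, -0.1015, 0.2517]
eef_rot: [[0.066, 0.996, 0.066], [0.704, -0.093, 0.704], [0.707, -0.0, -0.707]]
ft_force: [-0.0, -0.3, -0.1]
opening: 0.0001
finger_force: 0.0
```

Call:
apply_moves(moves=[{"ax": 0,"ay": -5,"az": 0,"dx": 0,"dy": 0,"dz": 0,"fingers": 0},{"ax": 0,"ay": -6,"az": 0,"dx": 0,"dy": 0,"dz": 0,"fingers": 0},{"ax": 0,"ay": -6,"az": 0,"dx": 0,"dy": 0,"dz": 0,"fingers": 0},{"ax": 0,"ay": -6,"az": 0,"dx": 0,"dy": 0,"dz": 0,"fingers": 0},{"ax": 0,"ay": -6,"az": 0,"dx": 0,"dy": 0,"dz": 0,"fingers": 0},{"ax": 0,"ay": -6,"az": 0,"dx": 0,"dy": 0,"dz": 0,"fingers": 0},{"ax": 0,"ay": -6,"az": 0,"dx": 0,"dy": 0,"dz": 0,"fingers": 0},{"ax": 0,"ay": -4,"az": 0,"dx": 0,"dy": 0,"dz": 0,"fingers": 0}])

```text
clock: 10.48
ee_pos: [0.5239, -0.0969, 0.2529]
eef_rot: [[0.088, 0.996, 0.002], [0.996, -0.088, -0.006], [-0.005, 0.002, -1.0]]
ft_force: [0.3, -0.7, -0.7]
opening: -0.0001
finger_force: 0.0
```

```bash
python3 - <<'E'
from h import *
where()
c=cap("top"); cv2.imwrite("pics/t2.png",cv2.resize(c["frame"][165:285,195:355],None,fx=5,fy=5,interpolation=cv2.INTER_CUBIC)[:,:,::-1])
E
```

```text
frame pos [-2.027e-01 -2.000e-04  2.529e-01] zdir [-0.005 -0.002 -1.   ] ydir [ 0.002 -1.     0.002] q [-0.25  0.24  1.54 -0.01  1.35 -0.16] F [ 0.28 -0.71 -0.68] 10.4833
```

View pics/t2.png

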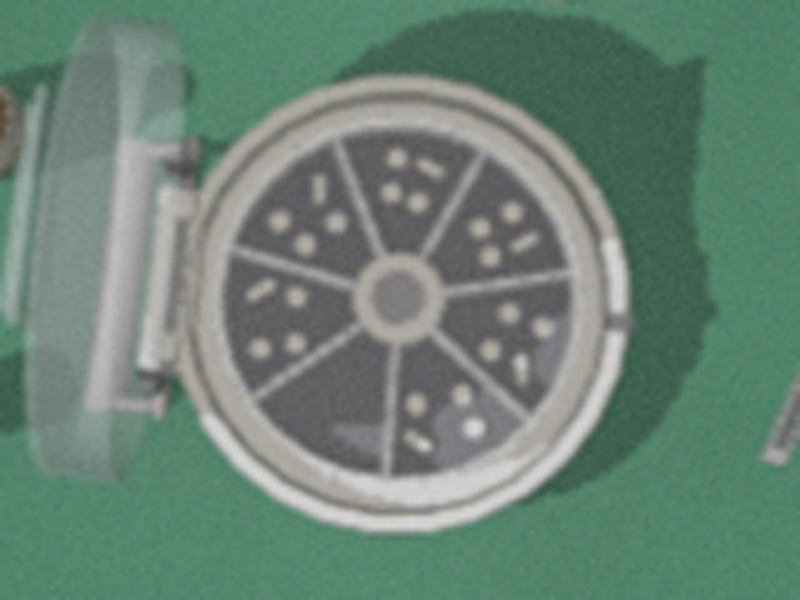

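The view is clear: hub at crop (398,297), rib at (617,322), and the empty compartment between divider ends (388,473) and (256,402).

```bash
python3 - <<'E'
from h import *
c=cap("top"); 
g=lambda p,z: onz(c,[[p[0]/5+195-.4,p[1]/5+165-.4]],z)[0]
hub=g((398,297),.065); print("hub",hub)
hub=C
rib=g((617,322),.051)[:2]-hub[:2]; ra=np.degrees(np.arctan2(rib[1],rib[0])); print("rib",ra,np.linalg.norm(rib))
f=c["frame"][165:285,195:355]
for p in((388,473),(256,402),(233,248),(337,142),(483,152),(572,271),(530,417)):
    d=g(p,.052)[:2]-hub[:2]; print(p,((np.degrees(np.arctan2(d[1],d[0]))-84.8)%360).round(1),np.linalg.norm(d).round(4))
print("ribframe",(ra-84.8)%360)
def T(psi,r=.058):
    a=np.radians(psi);u=np.array([np.cos(a),np.sin(a)]);n=np.array([-u[1],u[0]])
    h=.011*abs(n[0])+.0145*abs(n[1])+.0013
    return r*u-h*n
P0=None
for psi in [128,138,143]+list(range(150,262,7)):
    p=T(psi); print(psi,(p*1000).round(1), "" if P0 is None else ((p-P0)*1000).round(1)); P0=p
E
```

```text
hub [0.54224736 0.10515719 0.065     ]
rib -95.26668408345343 0.10549768871710906
(388, 473) 92.3 0.0827
(256, 402) 41.4 0.0837
(233, 248) 348.2 0.0836
(337, 142) 297.0 0.0824
(483, 152) 246.1 0.0827
(572, 271) 195.2 0.0846
(530, 417) 143.9 0.0842
ribframe 179.93331591654658
128 [-20.8  57.3] 
138 [-30.1  53.3] [-9.3 -4.1]
143 [-34.6  50.5] [-4.5 -2.8]
150 [-40.6  45.8] [-6.  -4.7]
157 [-46.   40.1] [-5.4 -5.7]
164 [-50.7  33.5] [-4.7 -6.6]
171 [-54.6  26.2] [-3.9 -7.3]
178 [-57.4  18.2] [-2.8 -8. ]
185 [-59.2  11.6] [-1.8 -6.6]
192 [-60.4   5.3] [-1.2 -6.3]
199 [-60.9  -1.3] [-0.5 -6.6]
206 [-60.5  -8.2] [ 0.4 -6.9]
213 [-59.2 -15.3] [ 1.3 -7.1]
220 [-57.  -22.4] [ 2.3 -7.1]
227 [-53.6 -29.3] [ 3.3 -6.9]
234 [-49.2 -35.9] [ 4.4 -6.6]
241 [-43.8 -42. ] [ 5.4 -6.1]
248 [-37.4 -47.4] [ 6.4 -5.4]
255 [-30.2 -52. ] [ 7.3 -4.5]
```

Call:
apply_moves(moves=[{"ax": 0,"ay": 0,"az": 0,"dx": 15,"dy": -4,"dz": 0,"fingers": 0},{"ax": 0,"ay": 0,"az": 0,"dx": 28,"dy": -9,"dz": 0,"fingers": 0},{"ax": 0,"ay": 0,"az": 0,"dx": 30,"dy": -10,"dz": 0,"fingers": 0},{"ax": 0,"ay": 0,"az": 0,"dx": 30,"dy": -10,"dz": 0,"fingers": 0},{"ax": 0,"ay": 0,"az": 0,"dx": 30,"dy": -9,"dz": 0,"fingers": 0},{"ax": 0,"ay": 0,"az": 0,"dx": 30,"dy": -9,"dz": 0,"fingers": 0},{"ax": 0,"ay": 0,"az": 0,"dx": 15,"dy": -4,"dz": 0,"fingers": 0},{"ax": 0,"ay": 0,"az": 0,"dx": 0,"dy": 0,"dz": 0,"fingers": 0}])

```text
clock: 11.25
ee_pos: [0.4842, 0.0869, 0.252]
eef_rot: [[0.087, 0.996, -0.001], [0.996, -0.087, 0.003], [0.003, -0.001, -1.0]]
ft_force: [0.6, 0.2, 0.5]
opening: -0.0001
finger_force: 0.0
```

Call:
apply_moves(moves=[{"ax": 0,"ay": 0,"az": 0,"dx": 0,"dy": 0,"dz": 20,"fingers": 0},{"ax": 0,"ay": 0,"az": 0,"dx": 0,"dy": 0,"dz": 30,"fingers": 0},{"ax": 0,"ay": 0,"az": 0,"dx": 0,"dy": 0,"dz": 30,"fingers": 0},{"ax": 0,"ay": 0,"az": 0,"dx": 0,"dy": 0,"dz": 30,"fingers": 0},{"ax": 0,"ay": 0,"az": 0,"dx": 0,"dy": 0,"dz": 30,"fingers": 0},{"ax": 0,"ay": 0,"az": 0,"dx": 0,"dy": 0,"dz": 25,"fingers": 0},{"ax": 0,"ay": 0,"az": 0,"dx": 0,"dy": 0,"dz": 10,"fingers": 0},{"ax": 0,"ay": 0,"az": 0,"dx": 0,"dy": 0,"dz": 0,"fingers": 0}])

```text
clock: 11.92
ee_pos: [0.4839, 0.0836, 0.0751]
eef_rot: [[0.091, 0.996, -0.004], [0.996, -0.091, 0.001], [0.0, -0.004, -1.0]]
ft_force: [0.5, -0.7, -0.5]
opening: -0.0003
finger_force: 0.0
```

```bash
python3 - <<'E'
from h import *
where(); todo(-.025,.055,.045)
E
```

```text
frame pos [-0.0266  0.0559  0.0751] zdir [ 0.     0.004 -1.   ] ydir [-0.001 -1.    -0.004] q [0.1  0.37 1.83 0.   0.94 0.19] F [ 0.49 -0.73 -0.47] 11.9167
to (-0.025, 0.055, 0.045) tool mm [ 1.5  1.1 30.1]
```

Call:
apply_moves(moves=[{"ax": 0,"ay": 0,"az": 0,"dx": 0.5,"dy": 0.5,"dz": 10,"fingers": 0},{"ax": 0,"ay": 0,"az": 0,"dx": 0,"dy": 0,"dz": 10,"fingers": 0},{"ax": 0,"ay": 0,"az": 0,"dx": 0,"dy": 0,"dz": 10,"fingers": 0},{"ax": 0,"ay": 0,"az": 0,"dx": 0,"dy": 0,"dz": 0,"fingers": 0},{"ax": 0,"ay": 0,"az": 0,"dx": -2.8,"dy": 1.6,"dz": 0,"fingers": 0},{"ax": 0,"ay": 0,"az": 0,"dx": -2.8,"dy": 1.6,"dz": 0,"fingers": 0},{"ax": 0,"ay": 0,"az": 0,"dx": -2.8,"dy": 1.6,"dz": 0,"fingers": 0},{"ax": 0,"ay": 0,"az": 0,"dx": -3,"dy": 2.4,"dz": 0,"fingers": 0}])

```text
clock: 12.58
ee_pos: [0.4919, 0.0725, 0.0475]
eef_rot: [[0.09, 0.996, 0.001], [0.996, -0.09, 0.0], [0.0, 0.001, -1.0]]
ft_force: [0.7, -0.2, 0.2]
opening: -0.0001
finger_force: 0.0
```

Call:
apply_moves(moves=[{"ax": 0,"ay": 0,"az": 0,"dx": -3,"dy": 2.4,"dz": 0,"fingers": 0},{"ax": 0,"ay": 0,"az": 0,"dx": -2.7,"dy": 2.8,"dz": 0,"fingers": 0},{"ax": 0,"ay": 0,"az": 0,"dx": -2.7,"dy": 2.8,"dz": 0,"fingers": 0},{"ax": 0,"ay": 0,"az": 0,"dx": -2.4,"dy": 3.3,"dz": 0,"fingers": 0},{"ax": 0,"ay": 0,"az": 0,"dx": -2.4,"dy": 3.3,"dz": 0,"fingers": 0},{"ax": 0,"ay": 0,"az": 0,"dx": -2,"dy": 3.6,"dz": 0,"fingers": 0},{"ax": 0,"ay": 0,"az": 0,"dx": -2,"dy": 3.6,"dz": 0,"fingers": 0},{"ax": 0,"ay": 0,"az": 0,"dx": -1.4,"dy": 4,"dz": 0,"fingers": 0}])

```text
clock: 13.25
ee_pos: [0.5158, 0.0517, 0.047]
eef_rot: [[0.09, 0.996, -0.0], [0.996, -0.09, -0.0], [-0.0, -0.0, -1.0]]
ft_force: [-0.7, 1.0, 0.1]
opening: 0.0
finger_force: 0.4
```

```bash
python3 - <<'E'
from h import *
where(); todo(-.0574,.0182,.045)
E
```

```text
frame pos [-0.0554  0.0213  0.047 ] zdir [-0.  0. -1.] ydir [ 0. -1. -0.] q [ 0.03  0.47  1.77 -0.    0.91  0.12] F [-0.67  1.01  0.12] 13.25
to (-0.0574, 0.0182, 0.045) tool mm [-2.   3.1  2. ]
```

Call:
apply_moves(moves=[{"ax": 0,"ay": 0,"az": 0,"dx": -1.4,"dy": 3.5,"dz": 1,"fingers": 0},{"ax": 0,"ay": 0,"az": 0,"dx": -0.9,"dy": 3.3,"dz": 1,"fingers": 0},{"ax": 0,"ay": 0,"az": 0,"dx": -0.9,"dy": 3.3,"dz": 0,"fingers": 0},{"ax": 0,"ay": 0,"az": 0,"dx": -0.6,"dy": 3.2,"dz": 0,"fingers": 0},{"ax": 0,"ay": 0,"az": 0,"dx": -0.6,"dy": 3.2,"dz": 0,"fingers": 0},{"ax": 0,"ay": 0,"az": 0,"dx": -0.3,"dy": 3.3,"dz": 0,"fingers": 0},{"ax": 0,"ay": 0,"az": 0,"dx": -0.2,"dy": 3.3,"dz": 0,"fingers": 0},{"ax": 0,"ay": 0,"az": 0,"dx": 0.2,"dy": 3.4,"dz": 0,"fingers": 0}])

```text
clock: 13.92
ee_pos: [0.5418, 0.0449, 0.045]
eef_rot: [[0.09, 0.996, -0.0], [0.996, -0.09, -0.0], [-0.0, -0.0, -1.0]]
ft_force: [-0.9, 0.2, 0.3]
opening: -0.0001
finger_force: 0.5
```

Call:
apply_moves(moves=[{"ax": 0,"ay": 0,"az": 0,"dx": 0.2,"dy": 3.5,"dz": 0,"fingers": 0},{"ax": 0,"ay": 0,"az": 0,"dx": 0.6,"dy": 3.6,"dz": 0,"fingers": 0},{"ax": 0,"ay": 0,"az": 0,"dx": 0.7,"dy": 3.5,"dz": 0,"fingers": 0},{"ax": 0,"ay": 0,"az": 0,"dx": 1.1,"dy": 3.5,"dz": 0,"fingers": 0},{"ax": 0,"ay": 0,"az": 0,"dx": 1.2,"dy": 3.5,"dz": 0,"fingers": 0},{"ax": 0,"ay": 0,"az": 0,"dx": 1.6,"dy": 3.4,"dz": 0,"fingers": 0},{"ax": 0,"ay": 0,"az": 0,"dx": 1.7,"dy": 3.4,"dz": 0,"fingers": 0},{"ax": 0,"ay": 0,"az": 0,"dx": 2.2,"dy": 3.3,"dz": 0,"fingers": 0}])

```text
clock: 14.58
ee_pos: [0.5703, 0.0518, 0.045]
eef_rot: [[0.09, 0.996, -0.0], [0.996, -0.09, -0.0], [-0.0, -0.0, -1.0]]
ft_force: [-1.8, 0.0, 0.4]
opening: -0.0
finger_force: 0.4
```

```bash
python3 - <<'E'
from h import *
where(); todo(-.0438,-.042,.045)
c=cap("top"); cv2.imwrite("pics/t3.png",cv2.resize(c["frame"][165:285,195:355],None,fx=5,fy=5,interpolation=cv2.INTER_CUBIC)[:,:,::-1])
E
```

```text
frame pos [-0.0504 -0.0329  0.045 ] zdir [-0.  0. -1.] ydir [ 0. -1. -0.] q [ 0.03  0.57  1.61 -0.    0.96  0.12] F [-1.77  0.01  0.35] 14.5833
to (-0.0438, -0.042, 0.045) tool mm [ 6.6  9.1 -0. ]
```

View pics/t3.png

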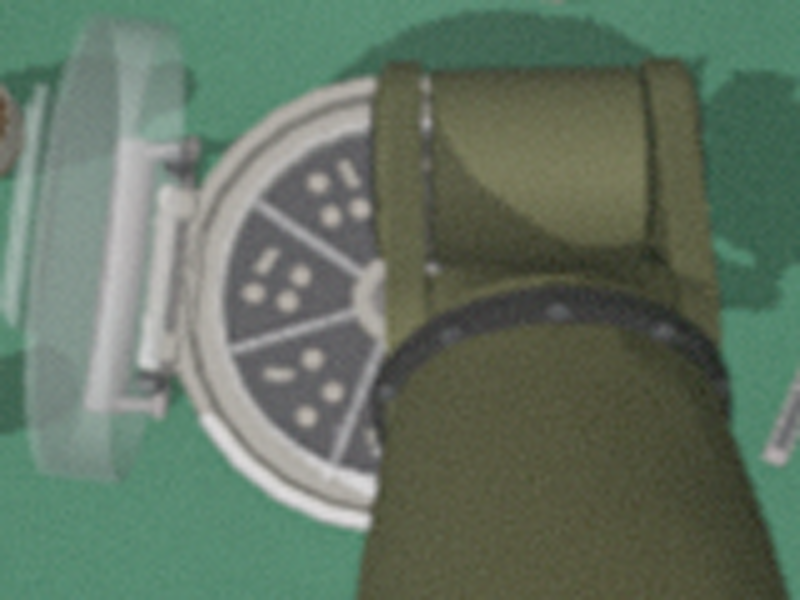

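The wheel is following. Dividers end at crop (256,203), (230,350) and (333,463). I'll work out what turn remains.

```bash
python3 - <<'E'
from h import *
c=cap("top"); 
g=lambda p,z: onz(c,[[p[0]/5+195-.4,p[1]/5+165-.4]],z)[0]
for p in((256,203),(230,350),(333,463)):
    d=g(p,.052)[:2]-C[:2]; print(p,((np.degrees(np.arctan2(d[1],d[0]))-84.8)%360).round(1))
E
```

```text
(256, 203) 331.4
(230, 350) 22.3
(333, 463) 73.9
```

Call:
apply_moves(moves=[{"ax": 0,"ay": 0,"az": 0,"dx": 1.2,"dy": 3,"dz": 0,"fingers": 0},{"ax": 0,"ay": 0,"az": 0,"dx": 2.7,"dy": 3,"dz": 0,"fingers": 0},{"ax": 0,"ay": 0,"az": 0,"dx": 2.7,"dy": 3,"dz": 0,"fingers": 0},{"ax": 0,"ay": 0,"az": 0,"dx": 3.2,"dy": 2.7,"dz": 0,"fingers": 0},{"ax": 0,"ay": 0,"az": 0,"dx": 3.2,"dy": 2.7,"dz": 0,"fingers": 0},{"ax": 0,"ay": 0,"az": 0,"dx": 2.5,"dy": 1.6,"dz": 0,"fingers": 0},{"ax": 0,"ay": 0,"az": 0,"dx": 2.5,"dy": 1.6,"dz": 0,"fingers": 0},{"ax": 0,"ay": 0,"az": 0,"dx": 2.3,"dy": 1.3,"dz": 0,"fingers": 0}])

```text
clock: 15.35
ee_pos: [0.5908, 0.0705, 0.045]
eef_rot: [[0.09, 0.996, -0.0], [0.996, -0.09, -0.0], [-0.0, -0.0, -1.0]]
ft_force: [-0.8, -0.3, 0.1]
opening: -0.0
finger_force: 0.4
```

Call:
apply_moves(moves=[{"ax": 0,"ay": 0,"az": 0,"dx": 1.5,"dy": 0.9,"dz": 0,"fingers": 0},{"ax": 0,"ay": 0,"az": 0,"dx": 1.5,"dy": 0.8,"dz": 0,"fingers": 0},{"ax": 0,"ay": 0,"az": 0,"dx": 1,"dy": 0.6,"dz": 0,"fingers": 0},{"ax": 0,"ay": 0,"az": 0,"dx": 0,"dy": 0,"dz": 0,"fingers": 0},{"ax": 0,"ay": 0,"az": 0,"dx": 0,"dy": 0,"dz": 0,"fingers": 0},{"ax": 0,"ay": 0,"az": 0,"dx": -3,"dy": -1.8,"dz": 0,"fingers": 0},{"ax": 0,"ay": 0,"az": 0,"dx": -2,"dy": -1.2,"dz": 0,"fingers": 0},{"ax": 0,"ay": 0,"az": 0,"dx": 0,"dy": 0,"dz": 0,"fingers": 0}])

```text
clock: 16.02
ee_pos: [0.5895, 0.0688, 0.045]
eef_rot: [[0.09, 0.996, -0.0], [0.996, -0.09, -0.0], [-0.0, -0.0, -1.0]]
ft_force: [0.4, 0.1, -0.3]
opening: 0.0002
finger_force: 0.0
```

Call:
apply_moves(moves=[{"ax": 0,"ay": 0,"az": 0,"dx": 0,"dy": 0,"dz": -8,"fingers": 0},{"ax": 0,"ay": 0,"az": 0,"dx": 0,"dy": 0,"dz": -15,"fingers": 0},{"ax": 0,"ay": 0,"az": 0,"dx": 0,"dy": 0,"dz": -30,"fingers": 0},{"ax": 0,"ay": 0,"az": 0,"dx": 0,"dy": 0,"dz": -35,"fingers": 0},{"ax": 0,"ay": 0,"az": 0,"dx": 0,"dy": 0,"dz": -35,"fingers": 0},{"ax": 0,"ay": 0,"az": 0,"dx": 0,"dy": 0,"dz": -35,"fingers": 0},{"ax": 0,"ay": 0,"az": 0,"dx": 0,"dy": 0,"dz": -30,"fingers": 0},{"ax": 0,"ay": 0,"az": 0,"dx": 0,"dy": 0,"dz": -15,"fingers": 0}])

```text
clock: 16.68
ee_pos: [0.5904, 0.0694, 0.2533]
eef_rot: [[0.09, 0.996, 0.006], [0.996, -0.09, 0.0], [0.001, 0.006, -1.0]]
ft_force: [1.1, 0.1, 0.7]
opening: 0.0002
finger_force: 0.0
```

Call:
apply_moves(moves=[{"ax": 0,"ay": 0,"az": 0,"dx": -15,"dy": 0,"dz": 0,"fingers": 0},{"ax": 0,"ay": 0,"az": 0,"dx": -28,"dy": 0,"dz": 0,"fingers": 0},{"ax": 0,"ay": 0,"az": 0,"dx": -32,"dy": 0,"dz": 0,"fingers": 0},{"ax": 0,"ay": 0,"az": 0,"dx": -32,"dy": 0,"dz": 0,"fingers": 0},{"ax": 0,"ay": 0,"az": 0,"dx": -32,"dy": 0,"dz": 0,"fingers": 0},{"ax": 0,"ay": 0,"az": 0,"dx": -32,"dy": 0,"dz": 0,"fingers": 0},{"ax": 0,"ay": 0,"az": 0,"dx": -15,"dy": 0,"dz": 0,"fingers": 0},{"ax": 0,"ay": 0,"az": 0,"dx": 0,"dy": 0,"dz": 0,"fingers": 0}])

```text
clock: 17.35
ee_pos: [0.5726, -0.1189, 0.2487]
eef_rot: [[0.093, 0.996, 0.0], [0.996, -0.093, -0.001], [-0.001, 0.0, -1.0]]
ft_force: [-0.0, 0.4, 0.0]
opening: -0.0001
finger_force: 0.0
```

```bash
python3 - <<'E'
from h import *
where()
c=cap("top"); cv2.imwrite("pics/t4.png",cv2.resize(c["frame"][165:285,195:355],None,fx=5,fy=5,interpolation=cv2.INTER_CUBIC)[:,:,::-1])
E
```

```text
frame pos [-0.2202 -0.0506  0.2487] zdir [-0.001 -0.    -1.   ] ydir [-0.003 -1.     0.   ] q [-0.27  0.37  1.39 -0.    1.38 -0.17] F [-0.04  0.35  0.02] 17.35
```

View pics/t4.png

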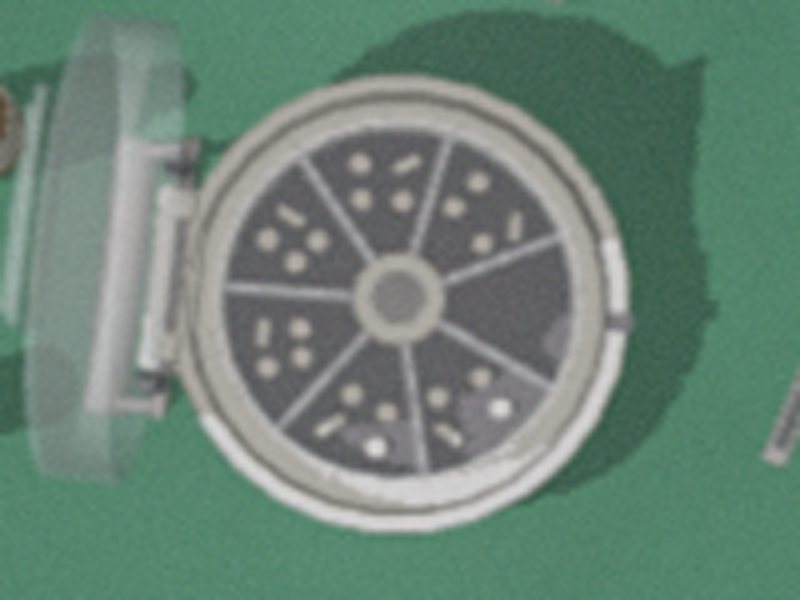

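The empty compartment lies between divider ends (565,237) and (550,387). That puts it about 1° off the rib line at (617,322). The hood is up, the dispenser has not moved and the hand is clear, so I'm handing in.

```bash
python3 -c "
from h import *
print(r.job_done())"
```

```text
the job is handed in; nothing more can be done
None
```

I handed the job in with the hood resting wide open by itself, the empty compartment about 1° off the index rib line (13° allowed), the dispenser where it stood and the hand clear; no verdict came back.

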